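Uncover and restack the board cassettes on the test dock

TASK

Lift the aluminium shield cover off the pile of board cassettes and hang it astride the parking rail, a leg on either side. Then take the cassettes, from this pile and from the uncovered one, one by one off the top and stack them all board side up in a single pile on the dock (one may be there already), squarely, edges in line with the dock's. Leave the phone, the multimeter and the reel alone.

Things in the scene. Friction and masses are not known exactly. Their poses are not given: they have to be found in the camera images.
- cassette_a1: board cassette: flat black tray 100 (its x) x 68 (its y) x 20 mm high, 0.15 kg, with a green circuit board sunk in its top; a plain block to the touch. Origin: centre of its underside; z up through the board. All cassettes are alike; both ends are alike for the job. Starts in the pile under the cover, at the bottom on the bench.
- cassette_a2: board cassette: flat black tray 100 (its x) x 68 (its y) x 20 mm high, 0.15 kg, with a green circuit board sunk in its top; a plain block to the touch. Origin: centre of its underside; z up through the board. All cassettes are alike; both ends are alike for the job. Starts in the pile under the cover, on cassette_a1.
- cassette_a3: board cassette: flat black tray 100 (its x) x 68 (its y) x 20 mm high, 0.15 kg, with a green circuit board sunk in its top; a plain block to the touch. Origin: centre of its underside; z up through the board. All cassettes are alike; both ends are alike for the job. Starts in the pile under the cover, on top of that pile. May be absent.
- cassette_b1: board cassette: flat black tray 100 (its x) x 68 (its y) x 20 mm high, 0.15 kg, with a green circuit board sunk in its top; a plain block to the touch. Origin: centre of its underside; z up through the board. All cassettes are alike; both ends are alike for the job. Starts on the bench, uncovered, as the bottom of the other pile.
- cassette_b2: board cassette: flat black tray 100 (its x) x 68 (its y) x 20 mm high, 0.15 kg, with a green circuit board sunk in its top; a plain block to the touch. Origin: centre of its underside; z up through the board. All cassettes are alike; both ends are alike for the job. Starts on cassette_b1.
- cassette_b3: board cassette: flat black tray 100 (its x) x 68 (its y) x 20 mm high, 0.15 kg, with a green circuit board sunk in its top; a plain block to the touch. Origin: centre of its underside; z up through the board. All cassettes are alike; both ends are alike for the job. Starts on top of that uncovered pile. May be absent.
- cassette_d: board cassette: flat black tray 100 (its x) x 68 (its y) x 20 mm high, 0.15 kg, with a green circuit board sunk in its top; a plain block to the touch. Origin: centre of its underside; z up through the board. All cassettes are alike; both ends are alike for the job. Starts on the dock, already fairly square. May be absent.
- cover: aluminium shield cover, inverted U of 3 mm sheet, open at both ends: 110 mm long (x), 92 wide outside, 86 inside (y); plate underside 75 mm above the leg edges, top face at 78. Black grip rib centred on top, 60 mm long (x), 12 wide (y), from 78 to 106 mm. 0.22 kg. Origin: centre, at the level of the lower leg edges; z up. Starts on the bench astride a pile.
- dock_top (a point): centre of the top face of the dock, a fixed grey plinth 100 (x) x 68 (y) x 12 mm high, the same outline as a cassette, with a brass patch on its top; flat, no rim. Axes: x along its length, z up.
- rail_top (a point): middle of the top face of the parking rail, a fixed aluminium bar 220 mm long (along this point's x), 50 mm wide (y), 20 mm deep, top face 105 mm above the bench, on two posts 40 mm wide at 90 mm either side of the middle; the cover's legs pass outside bar and posts. z up.
- phone: bystander: smartphone lying flat, 150 x 73 x 9 mm; origin centre of underside.
- multimeter: bystander: orange multimeter lying flat, 140 x 75 x 35 mm; origin centre of underside.
- solder_reel: bystander: grey reel standing on its flange, 64 mm across, 42 mm high; origin centre of underside.
There are look-alikes about, which are no part of the job. Leave any blue or purple look-alike of the cassette_b2 alone.

How it is judged:
On the way:
1. the cover hangs astride the rail (z of cover in the frame of rail_top between -0.083 and -0.067 m and y of cover in the frame of rail_top between -0.022 and 0.022 m and x of cover in the frame of rail_top between -0.09 and 0.09 m and angle between cover's own z axis and vertical below 0.12 rad and linear speed of cover below 0.02 m/s and contact force between cover and the fingers below 0.1 N), for 0.2 s.
At the end, for the whole second after the job is handed in: Cover level on the bar, astride it: height within 8 mm, 22 mm sideways, 90 mm lengthwise of its middle. Every cassette present at rest in one pile on the dock, board up, centre within 8 mm of the dock's, long side within 0.12 rad, tilt under 0.08 rad, any order (z of cover in the frame of rail_top between -0.083 and -0.067 m and y of cover in the frame of rail_top between -0.022 and 0.022 m and x of cover in the frame of rail_top between -0.09 and 0.09 m and angle between cover's own z axis and vertical below 0.12 rad and linear speed of each of cover, cassette_a1, cassette_a2, cassette_a3, cassette_b1, cassette_b2, cassette_b3, cassette_d below 0.02 m/s and horizontal distance between each of cassette_a1, cassette_a2, cassette_a3, cassette_b1, cassette_b2, cassette_b3, cassette_d and dock_top below 0.008 m and angle between the x axis of each of cassette_a1, cassette_a2, cassette_a3, cassette_b1, cassette_b2, cassette_b3, cassette_d and the x axis of dock_top, either way round below 0.12 rad and angle between each of cassette_a1, cassette_a2, cassette_a3, cassette_b1, cassette_b2, cassette_b3, cassette_d's own z axis and vertical below 0.08 rad and z of each of cassette_a1, cassette_a2, cassette_a3, cassette_b1, cassette_b2, cassette_b3, cassette_d in the frame of dock_top above -0.004 m); the robot touches nothing.
It fails at once if a bystander (phone, multimeter or reel) is moved more than 30 mm (distance of any of phone, multimeter, solder_reel from where it was at the start of the episode above 0.03 m).
Of cassette_a3, cassette_b3, cassette_d only 1 to 3 are there at a start; the rules pass over those that are not, and their reading is None.
At some moment in a run one of cover may be knocked a few centimetres aside while the robot is not near it.
Once in a run the grip may slacken for a moment while it holds something.
It also fails if it takes over 210 s, if anything falls off the work surface, if the arm or the gripper's body presses on something with over 40 N, if the wrist force passes 120 N, or if a joint passes its speed limit or range.

ROBOT

A 6-joint arm with a two-finger parallel gripper is mounted at the origin on the work surface. World frame = base frame: x ahead of the robot, y to its left, z up, the work surface at z = 0. Lengths are in m, angles in rad, forces in N, time in s.
With the tool pointing down it reaches from about 0.425 to 0.95 m from the base axis. Payload 3.5 kg.
Tool frame: the origin (TCP) lies on the centre line of the jaws, within the pads' length; the fingertips stand 19 mm ahead of it and the grasp point (between the pads) is the TCP; z points along the fingers, y is the line along which they close (so a half turn about z gives the same grasp; the last joint's range is limited). The gripper opens to 85 mm and grips with 20 to 120 N. Pads are 22 mm wide; open, the fingers measure 114 mm over their backs; the gripper's body (76 mm by 85 mm) begins 54 mm behind the grasp point. The pads swing forward as they close: fully open they stand 13 mm farther back than shut.
Start: joints at [-0.15, 0.286, 1.577, -0, 1.279, -0.15], TCP at [0.675, 0, 0.25] pointing down, gripper open.
Joint ranges: [-2.77, 2.77], [-0.9, 2.22], [0.21, 2.48], [-1.53, 4.67], [0.24, 2.81], [-2.84, 2.84]. Speed limits (rad/s): [2.79, 2.79, 3.14, 3.14, 3.14, 3.14].

INTERFACE

Orientations are given as a unit quaternion [x, y, z, w].
In Python, from plant import ctrl, imaging gives the robot as it stands. The module is installed in compiled form; this text tells all that it offers.
- The arm moves only by the shell command python3 -m handwheel 'ROWS' [OPENING] [FORCE]. ROWS is JSON, one flat list of numbers, 6 for each row, row after row: the shift along the world's x, y, z in units of 150 mm (1.0 is 150 mm), then the turn, a rotation vector about the world's x, y, z in units of 90 degrees (1.0 is 90 degrees). In form: [tx, ty, tz, rx, ry, rz, tx, ty, tz, rx, ry, rz, ...]. A call has 1 to 5 rows; each row shifts and turns the commanded pose from where the row before left it; what a row does not reach is not made up. A row lasts 1/12 s, in which the tool goes at most 41.7 mm and 7.16 degrees, less where a joint would pass 70% of its speed; a pose out of reach is approached as far as the arm can. A call with a number of a shift or a turn outside -1 to 1 is refused whole. A call with a gripper value outside its range is refused whole. OPENING is the opening, from 0 (shut) to 1 (fully open), set as the call begins (- or left out, the last holds). The fingers move at their own pace and stop on an object; FORCE is the grip in N (left out, the last holds). Time passes only in rows, so rows that do not move let the fingers close. It gives the time, the measured TCP pose, the force, the opening and the grip force at its end, in the units of the state.
- ctrl.get_state(): the state, without advancing time (a new reading comes with each control period).
- imaging.read_camera(name): name is "scene" or "side" or "wrist"; returns (picture, depth): 400x640x3 uint8, blue, green, red; 400x640 float32, m along the optical axis (not along the pixel's ray), 0 where there is no reading.
- imaging.get_calibration(name): a dict with "fovy" (degrees; the focal length in pixels is half the picture's height over the tangent of half this angle, whatever the lens; pixels are square), "cx", "cy" (the principal point, pixels), "R" (3x3) and "t" (3): a world point X has camera coordinates R X + t. Camera axes: x right, y down, z forward; pixel columns grow to the right and rows downward; lengths in m; the calibration is good to about 2 mm. A picture is of the moment at which its call begins: read the wrist's pose just before it. get_calibration takes no time and is no camera call; for the wrist camera it gives the pose at the moment of the call.
- ctrl.sign_off(): hands the job in; it is judged then, once.
The state is a dict: "time": time; "qpos": joint angles; "dq": joint speeds; "joint_efforts": joint torques, N m; "eef_pos": TCP position; "tcp_rot": TCP orientation; "contact_force": force on the tool from outside, world axes, zero at the start; "wrist_torque": the same for the moment, N m; "opening": opening from 0.0 (shut) to 1.0 (fully open); "finger_force": force on a finger pad.
Only numpy, scipy, OpenCV 4.12 (cv2) and the standard library are available. Lean on these libraries where they do the work, as an engineer would, in place of code of your own. Each camera call takes 0.05 s, during which the arm holds its last target. There are 200 camera calls.

## Working session

There is one attempt and no reset: what is moved stays moved. The work goes in short steps, Python scripts to look and compute and a shell command to move; the robot and the scene stay as the last step left them, time stands still between calls to the robot, and variables do not carry over. Pictures are saved under pics/ and viewed, at most 14 in all, crops included, and the job is handed in when it is done.

```bash
mkdir -p pics; cat > h.py <<'E'
import numpy as np,cv2
from plant import ctrl,imaging
def cam(n):
    c=imaging.get_calibration(n); im,d=imaging.read_camera(n)
    f=200/np.tan(np.radians(c['fovy'])/2)
    return im,d,c,f
def pts(d,c,f):
    v,u=np.mgrid[0:400,0:640]
    P=np.stack([(u-c['cx'])/f*d,(v-c['cy'])/f*d,d],-1)
    return (P-np.array(c['t']))@np.array(c['R'])  # R^T(P-t)
E
python3 - <<'E'
from h import *
for n in ['scene','side']:
    im,d,c,f=cam(n); cv2.imwrite(f'pics/{n}0.png',im); np.savez(f'{n}0.npz',im=im,d=d,P=pts(d,c,f))
    print(n,c['fovy'],np.round(c['R'],3).tolist(),np.round(c['t'],3), (d>0).mean())
print(ctrl.get_state())
E
```

```text
scene 53.87642088272309 [[-0.621, 0.784, 0.001], [0.46, 0.365, -0.809], [-0.635, -0.502, -0.588]] [ 0.345 -0.202  1.342] 0.995859375
side 57.01864600777539 [[-0.913, -0.408, -0.016], [-0.267, 0.624, -0.735], [0.31, -0.666, -0.678]] [0.511 0.212 0.774] 0.996171875
{'time': 0.1, 'qpos': array([-1.50043439e-01,  2.87113300e-01,  1.57804039e+00,  3.86564786e-06,
        1.27858353e+00, -1.50005644e-01]), 'dq': array([ 0.00036424, -0.00186321, -0.00235555, -0.00081304,  0.00021013,
       -0.00042334]), 'joint_efforts': array([ 1.14915063e-03, -4.07295120e+01, -2.93698221e+01, -1.06323112e-04,
        3.42678482e-03, -4.41654265e-06]), 'eef_pos': array([6.74446872e-01, 8.47552965e-05, 2.49055995e-01]), 'tcp_rot': array([ 7.07120132e-01,  7.07092617e-01, -6.34887472e-04, -8.64125130e-04]), 'contact_force': array([-0.09928019, -0.0824623 ,  0.02610362]), 'wrist_torque': array([-0.02720678,  0.03056945,  0.00894826]), 'finger_force': 0.0, 'opening': 0.9977310024512082}
```

View pics/scene0.png

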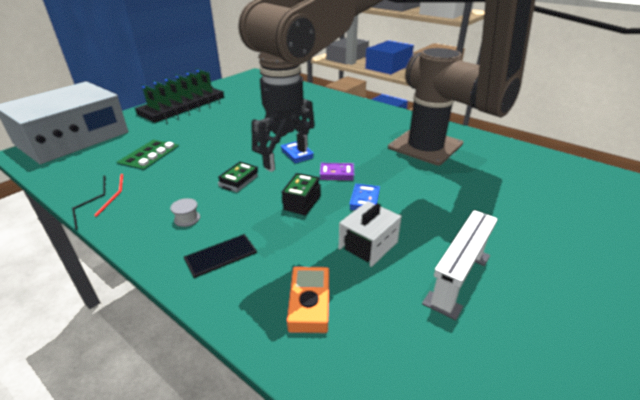

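View pics/side0.png

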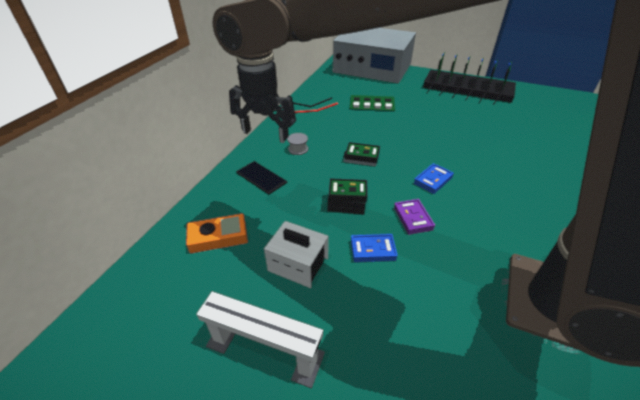

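Scene view: the dock with one cassette on it is at (238,176), the uncovered pile at (301,193) and the cover at (370,232) with its black rib at (371,213). The rail is at (466,250). Two blue and one purple look-alikes (297,151), (365,196), (337,171) are to be left alone. In the side view these sit at: dock (362,153), pile (348,195), cover (297,252), rib (297,237), rail (260,325).

Next I'll measure from the depth clouds.

```bash
python3 - <<'E'
from h import *
seeds={'scene':{'dockc':(238,173),'pileb':(301,186),'rib':(371,212),'cov':(355,216),'rail':(466,245),'meter':(309,283),'phone':(220,255),'reel':(184,206)},
'side':{'dockc':(362,153),'pileb':(348,188),'rib':(297,237),'cov':(310,247),'rail':(260,322),'meter':(208,228),'phone':(262,177),'reel':(298,140)}}
for n in seeds:
    z=np.load(n+'0.npz');P=z['P'];im=z['im']
    for k,(u,v) in seeds[n].items():
        p=np.median(P[v-2:v+3,u-2:u+3].reshape(-1,3),0)
        # connected top: pts at same height in neighbourhood
        R={'rail':.16,'meter':.1,'phone':.1}.get(k,.075)
        m=(abs(P[...,2]-p[2])<.006)&(np.hypot(P[...,0]-p[0],P[...,1]-p[1])<R)
        m=m.astype(np.uint8)
        nl,l=cv2.connectedComponents(m); m=(l==l[v,u])if l[v,u] else m>0
        q=P[m][:,:2].astype(np.float32)
        r=cv2.minAreaRect(q*1000)
        print(n,k,np.round(p,4),'zmed',round(float(np.median(P[m][:,2])),4),len(q),'ctr',np.round(r[0],1),'sz',np.round(r[1],1),'ang',round(r[2],1))
E
```

```text
scene dockc [ 0.5485 -0.3228  0.0298] zmed 0.0298 514 ctr [ 544.3 -329.7] sz [104.3  71.8] ang 9.1
scene pileb [ 0.5166 -0.1078  0.0572] zmed 0.0577 631 ctr [ 513.8 -113.6] sz [103.7  70.3] ang 18.5
scene rib [0.5515 0.1296 0.1037] zmed 0.1049 131 ctr [546.1 124.9] sz [13.2 62.3] ang 88.9
scene cov [0.5598 0.0924 0.0779] zmed 0.0776 886 ctr [547.5 122. ] sz [ 89.8 110.7] ang 89.0
scene rail [0.5289 0.3361 0.1046] zmed 0.1045 1951 ctr [516.1 334.6] sz [224.1  50.5] ang 3.3
scene meter [0.7499 0.1157 0.0359] zmed 0.0349 2106 ctr [768.1 128.5] sz [140.9  74.4] ang 38.0
scene phone [ 0.7922 -0.1129  0.0091] zmed 0.0089 1554 ctr [ 787.9 -119. ] sz [ 76.  149.4] ang 71.6
scene reel [ 0.7518 -0.2919  0.0418] zmed 0.0417 335 ctr [ 751.9 -296.6] sz [63.2 63.1] ang 23.2
side dockc [ 0.5385 -0.3126  0.0296] zmed 0.0296 482 ctr [ 541.6 -326.5] sz [99.5 72.3] ang 10.3
side pileb [ 0.5115 -0.1113  0.0574] zmed 0.0573 726 ctr [ 511.6 -111.8] sz [99.8 72.3] ang 18.7
side rib [0.5393 0.1312 0.1027] zmed 0.1043 174 ctr [543.6 126.8] sz [13.2 59.7] ang 87.7
side cov [0.5118 0.1275 0.0768] zmed 0.0769 1158 ctr [537.7 126. ] sz [94.1 97.5] ang 88.5
side rail [0.5107 0.3357 0.1042] zmed 0.1037 3497 ctr [513.9 336.3] sz [221.   51.4] ang 3.3
side meter [0.7778 0.142  0.0397] zmed 0.0348 726 ctr [763.7 131.7] sz [136.5  71.6] ang 37.3
side phone [ 0.7783 -0.1136  0.0082] zmed 0.0081 836 ctr [ 788.7 -118.2] sz [ 74.6 159.8] ang 71.3
side reel [ 0.7431 -0.2855  0.0409] zmed 0.041 195 ctr [ 750.  -294.5] sz [63.7 62.7] ang 79.1
```

Readings: the dock cassette's top is at 30 mm, so one cassette is there. The uncovered pile's top is at 58 mm, so it has three. The cover rib is at about (545,126) mm with yaw -1.5°, and the rail at (515,335.5) with yaw 3.3°.

I'll move over the rib first, turning -91.5° so the jaws close across it.

```bash
R="-0.066"; 
python3 -m handwheel '[-0.066,0.065,0,0,0,-0.078, -0.066,0.065,0,0,0,-0.078, -0.066,0.065,0,0,0,-0.078, -0.066,0.065,0,0,0,-0.078, -0.066,0.065,0,0,0,-0.078]' 1 60
python3 -m handwheel '[-0.066,0.065,0,0,0,-0.078, -0.066,0.065,0,0,0,-0.078, -0.066,0.065,0,0,0,-0.078, -0.066,0.065,0,0,0,-0.078, -0.066,0.065,0,0,0,-0.078]'
python3 -m handwheel '[-0.066,0.065,0,0,0,-0.078, -0.066,0.065,0,0,0,-0.078, -0.066,0.065,0,0,0,-0.078, 0,0,0,0,0,0, 0,0,0,0,0,0]'
cat >> h.py <<'E'
from scipy.spatial.transform import Rotation as Ro
def pose():
    s=ctrl.get_state(); y=Ro.from_quat(s['tcp_rot']).as_matrix()[:,1]
    return np.array(s['eef_pos'])*1000, np.degrees(np.arctan2(y[1],y[0])), s
def goto(x,y,z,longyaw):
    """units left to stand at x,y,z (mm) with jaws across a long side of yaw longyaw (deg)"""
    p,a,s=pose(); da=(longyaw-90-a+90)%180-90
    print('t',round(s['time'],1),'p',np.round(p,1),'yaw',round(a,1),'op',round(s['opening'],3),'ff',round(s['finger_force'],1),'q6',round(s['qpos'][5],2),'| shift',np.round((np.array([x,y,z])-p)/150,3),'turn',round(da/90,4))
E
python3 -c "
from h import *
im,d,c,f=cam('wrist');cv2.imwrite('pics/w1.png',im);P=pts(d,c,f)
m=(abs(P[...,2]-.104)<.006)&(np.hypot(P[...,0]-.545,P[...,1]-.126)<.05);print(m.sum())
if m.sum()>20: print(cv2.minAreaRect(P[m][:,:2].astype(np.float32)*1000))
goto(545,126,101,-1.5)"
```

```text
time: 0.52
eef_pos: [0.6246, 0.0492, 0.2495]
tcp_rot: [0.889, 0.458, -0.001, -0.0]
contact_force: [0.3, 0.1, 0.2]
opening: 0.997
finger_force: 0.0
time: 0.93
eef_pos: [0.5751, 0.098, 0.2496]
tcp_rot: [0.986, 0.169, -0.001, -0.0]
contact_force: [-0.7, 0.0, -0.3]
opening: 0.998
finger_force: 0.0
time: 1.35
eef_pos: [0.546, 0.127, 0.25]
tcp_rot: [1.0, -0.009, -0.0, 0.0]
contact_force: [-0.7, -0.6, 0.5]
opening: 0.997
finger_force: 0.0
913
((544.9073486328125, 124.32603454589844), (11.994162559509277, 59.85749816894531), 88.18984985351562)
t 1.4 p [546.4 126.6 250.1] yaw -91.1 op 0.999 ff 0.0 q6 1.64 | shift [-0.009 -0.004 -0.994] turn -0.0048
```

```bash

python3 -m handwheel '[-0.01,-0.013,-0.22,0,0,0, 0,0,-0.22,0,0,0, 0,0,-0.22,0,0,0, 0,0,-0.18,0,0,0, 0,0,-0.15,0,0,0]' >/dev/null
python3 -m handwheel '[0,0,0,0,0,0, 0,0,0,0,0,0, 0,0,0,0,0,0, 0,0,0,0,0,0, 0,0,0,0,0,0]' 0 60
python3 -m handwheel '[0,0,0,0,0,0, 0,0,0,0,0,0, 0,0,0,0,0,0, 0,0,0,0,0,0, 0,0,0,0,0,0]' 
python3 -m handwheel '[0,0,0,0,0,0, 0,0,0,0,0,0, 0,0,0,0,0,0, 0,0,0,0,0,0, 0,0,0,0,0,0]' 
python3 -c "
from h import *
goto(515,335.5,245,3.3)"
```

```text
time: 2.23
eef_pos: [0.5464, 0.1248, 0.1041]
tcp_rot: [1.0, -0.011, 0.002, -0.0]
contact_force: [0.3, 0.2, 0.3]
opening: 0.301
finger_force: 0.0
time: 2.65
eef_pos: [0.5461, 0.1249, 0.1037]
tcp_rot: [1.0, -0.011, 0.002, -0.0]
contact_force: [-0.4, 0.8, 6.0]
opening: 0.125
finger_force: 61.4
time: 3.07
eef_pos: [0.5461, 0.1249, 0.1037]
tcp_rot: [1.0, -0.011, 0.002, -0.0]
contact_force: [0.2, -0.0, 6.5]
opening: 0.128
finger_force: 61.4
t 3.1 p [546.1 124.9 103.7] yaw -91.2 op 0.128 ff 61.4 q6 1.64 | shift [-0.208  1.404  0.942] turn 0.0505
```

```bash

python3 -m handwheel '[0,0,0.1,0,0,0, 0,0,0.21,0,0,0, 0,0,0.21,0,0,0, 0,0,0.21,0,0,0, 0,0,0.21,0,0,0]'
python3 -m handwheel '[-0.01,0.07,0,0,0,0.005, -0.022,0.148,0,0,0,0.005, -0.022,0.148,0,0,0,0.005, -0.022,0.148,0,0,0,0.005, -0.022,0.148,0,0,0,0.005]'
python3 -m handwheel '[-0.022,0.148,0,0,0,0.005, -0.022,0.148,0,0,0,0.005, -0.022,0.148,0,0,0,0.005, -0.022,0.148,0,0,0,0.005, -0.022,0.15,0,0,0,0.006]'
python3 -m handwheel '[0,0,0,0,0,0, 0,0,0,0,0,0, 0,0,0,0,0,0]' >/dev/null
python3 - <<'E'
from h import *
s=[cam(n) for n in('scene','side')]
cv2.imwrite('pics/hang1.png',np.hstack([s[0][0][130:330,330:560],s[1][0][180:380,130:360]]))
goto(515,335.5,245,3.3)
im,d,c,f=s[0];P=pts(d,c,f)
m=(abs(P[...,0]-.52)<.08)&(abs(P[...,1]-.336)<.08)&(P[...,2]>.19)&(P[...,2]<.225)
print(np.percentile(P[m][:,2],[10,50,90]))
for n,(im,d,c,f) in zip(('scene','side'),s):
    P=pts(d,c,f)
    m=(abs(P[...,0]-.52)<.08)&(abs(P[...,1]-.336)<.08)&(P[...,2]>.207)&(P[...,2]<.223)&(im.min(-1)>120)
    print(n,m.sum(),cv2.minAreaRect(P[m][:,:2].astype(np.float32)*1000),np.median(P[m][:,2]))
for n,(im,d,c,f) in zip(('scene','side'),s):
    P=pts(d,c,f)
    m=(abs(P[...,0]-.546)<.06)&(abs(P[...,1]-.125)<.05)&(P[...,2]>.025)&(P[...,2]<.09)
    z=np.median(P[m&(P[...,2]>.03)][:,2]); m&=abs(P[...,2]-np.percentile(P[m][:,2],90))<.005
    print(n,m.sum(),cv2.minAreaRect(P[m][:,:2].astype(np.float32)*1000),z,np.median(P[m][:,2]))
E
```

```text
time: 3.48
eef_pos: [0.5437, 0.1248, 0.2429]
tcp_rot: [1.0, -0.011, -0.001, 0.0]
contact_force: [0.8, -0.7, -1.4]
opening: 0.125
finger_force: 60.2
time: 3.9
eef_pos: [0.5288, 0.2251, 0.2408]
tcp_rot: [1.0, 0.009, -0.002, 0.0]
contact_force: [0.3, 0.4, -1.8]
opening: 0.123
finger_force: 60.2
time: 4.32
eef_pos: [0.5122, 0.3364, 0.2405]
tcp_rot: [1.0, 0.03, -0.002, 0.001]
contact_force: [-0.3, 0.5, -2.2]
opening: 0.126
finger_force: 60.2
t 4.7 p [513.4 334.6 242. ] yaw -86.7 op 0.124 ff 60.2 q6 1.93 | shift [0.011 0.006 0.02 ] turn 0.0002
[0.21290599 0.21479    0.2158501 ]
scene 1455 ((513.51806640625, 334.310302734375), (113.00639343261719, 93.31979370117188), 3.8196163177490234) 0.2148214236559702
side 2393 ((511.9251403808594, 335.5256652832031), (109.83975982666016, 93.26844024658203), 3.0938258171081543) 0.21460063871255944
scene 889 ((545.1278686523438, 126.87261962890625), (69.34526062011719, 103.33892822265625), 89.64916229248047) 0.057062505090881836 0.05783323935738284
side 1119 ((542.8561401367188, 128.1038818359375), (101.29222869873047, 71.26605224609375), 0.10693155974149704) 0.056635048106630066 0.05707380182235152
```

View pics/hang1.png

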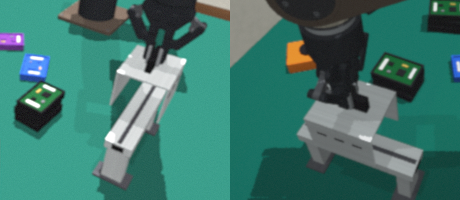

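The picture shows the cover held level and straight above the rail, with a leg on either side. Under it was a pile of three cassettes, top at 57 mm, now bare. I'll lower the cover.

```bash

python3 -m handwheel '[0,0.006,-0.18,0,0,0, 0,0,-0.18,0,0,0, 0,0,-0.16,0,0,0, 0,0,-0.12,0,0,0, 0,0,-0.05,0,0,0]'
python3 -m handwheel '[0,0,-0.02,0,0,0, 0,0,-0.015,0,0,0, 0,0,0,0,0,0, 0,0,0,0,0,0]' 
python3 -c "
from h import *
goto(515,335.5,134,3.3)"
```

```text
time: 5.08
eef_pos: [0.5119, 0.3345, 0.1355]
tcp_rot: [1.0, 0.028, -0.003, 0.001]
contact_force: [-0.9, -1.4, -2.0]
opening: 0.125
finger_force: 64.0
time: 5.42
eef_pos: [0.5146, 0.3366, 0.1358]
tcp_rot: [1.0, 0.029, 0.001, -0.001]
contact_force: [0.2, -0.7, -1.4]
opening: 0.123
finger_force: 64.0
t 5.4 p [514.6 336.6 135.8] yaw -86.7 op 0.123 ff 64.0 q6 1.93 | shift [ 0.003 -0.007 -0.012] turn -0.0002
```

```bash

python3 -m handwheel '[0,0,-0.014,0,0,0, 0,0,-0.006,0,0,0, 0,0,0,0,0,0]'
python3 -m handwheel '[0,0,0,0,0,0, 0,0,0,0,0,0, 0,0,0,0,0,0, 0,0,0,0,0,0, 0,0,0,0,0,0]' 1
python3 -m handwheel '[0,0,0.0,0,0,0, 0,0,0,0,0,0, 0,0,0.1,0,0,0, 0,0,0.2,0,0,0, 0,0,0.25,0,0,0]' 
python3 -m handwheel '[0,0,0.25,0,0,0,0,0,0,0,0,0]' >/dev/null
python3 - <<'E'
from h import *
for n in('scene','side'):
    im,d,c,f=cam(n);P=pts(d,c,f)
    m=(abs(P[...,0]-.52)<.08)&(abs(P[...,1]-.336)<.08)&(abs(P[...,2]-.105)<.008)&(im.min(-1)>120)
    print(n,m.sum(),cv2.minAreaRect(P[m][:,:2].astype(np.float32)*1000),np.percentile(P[m][:,2],[5,25,50,75,95]).round(4))
goto(544,127,245,0)
E
```

```text
time: 5.67
eef_pos: [0.5149, 0.3369, 0.1338]
tcp_rot: [1.0, 0.029, 0.002, -0.001]
contact_force: [0.0, -1.5, 5.3]
opening: 0.126
finger_force: 65.2
time: 6.08
eef_pos: [0.5134, 0.3363, 0.1308]
tcp_rot: [1.0, 0.029, -0.0, 0.0]
contact_force: [-0.2, 0.2, 0.9]
opening: 0.825
finger_force: 0.0
time: 6.5
eef_pos: [0.5117, 0.3354, 0.2108]
tcp_rot: [1.0, 0.029, -0.004, 0.001]
contact_force: [-0.0, 0.5, -1.1]
opening: 1.001
finger_force: 0.0
scene 1947 ((519.4854125976562, 336.6042175292969), (161.3475799560547, 92.42964935302734), 2.8312673568725586) [0.1038 0.106  0.1072 0.108  0.1089]
side 3204 ((519.8718872070312, 338.33538818359375), (161.78468322753906, 93.2898941040039), 2.652132749557495) [0.1029 0.1054 0.1064 0.1072 0.1082]
t 6.8 p [514.7 336.8 254.1] yaw -86.7 op 1.0 ff 0.0 q6 1.93 | shift [ 0.195 -1.399 -0.06 ] turn -0.037
```

The cover hangs level (top at about 107 mm) and is clear of the fingers. Next I'll hover over A, B and the dock to measure each with the wrist camera.

```bash
cat >> h.py <<'E'
def rect(cx,cy,zt,save=None,R=.075,n='wrist',green=False):
    im,d,c,f=cam(n);P=pts(d,c,f)
    if save: cv2.imwrite('pics/'+save+'.png',im)
    m=(abs(P[...,2]-zt/1000)<.009)&(np.hypot(P[...,0]-cx/1000,P[...,1]-cy/1000)<R)
    m=cv2.morphologyEx(m.astype(np.uint8),cv2.MORPH_OPEN,np.ones((3,3)))>0
    if m.sum()<50: print(n,'few',m.sum()); return
    v,u=np.nonzero(m); q=P[m]
    r=cv2.minAreaRect(q[:,:2].astype(np.float32)*1000)
    (x,y),(w,h),a=r
    if h>w: a+=90; w,h=h,w
    a=(a+90)%180-90
    print(n,m.sum(),'rect',round(x,1),round(y,1),'sz',round(w,1),round(h,1),'yaw',round(a,1),'z',np.percentile(q[:,2]*1000,[5,50,95]).round(1),'px',u.min(),u.max(),v.min(),v.max())
E
python3 -m handwheel '[0.0325,-0.233,0,0,0,-0.006, 0.0325,-0.233,0,0,0,-0.006, 0.0325,-0.233,0,0,0,-0.006, 0.0325,-0.233,0,0,0,-0.006, 0.0325,-0.233,0,0,0,-0.006]' >/dev/null
python3 -m handwheel '[0.0325,-0.233,0,0,0,-0.006,0,0,0,0,0,0,0,0,0,0,0,0]' >/dev/null
python3 -c "
from h import *
goto(544,127,245,0)
rect(544,127,58)"
python3 -m handwheel '[-0.03,-0.225,0,0,0,0.03, -0.03,-0.225,0,0,0,0.03, -0.03,-0.225,0,0,0,0.03, -0.03,-0.225,0,0,0,0.03, -0.03,-0.225,0,0,0,0.03]' >/dev/null
python3 -m handwheel '[-0.03,-0.225,0,0,0,0.03, -0.03,-0.225,0,0,0,0.03,0,0,0,0,0,0,0,0,0,0,0,0]' >/dev/null
python3 -c "
from h import *
goto(513,-113,245,18.5)
rect(513,-113,58)"
python3 -m handwheel '[0.03,-0.2,0,0,0,-0.015, 0.03,-0.2,0,0,0,-0.015, 0.03,-0.2,0,0,0,-0.015, 0.03,-0.2,0,0,0,-0.015, 0.03,-0.2,0,0,0,-0.015]' >/dev/null
python3 -m handwheel '[0.03,-0.2,0,0,0,-0.015, 0.03,-0.2,0,0,0,-0.015,0,0,0,0,0,0,0,0,0,0,0,0]' >/dev/null
python3 -c "
from h import *
goto(543,-328,245,9.5)
rect(543,-328,30,'dock1')
rect(543,-328,12)"
```

```text
t 7.4 p [542.2 125.  249. ] yaw -90.1 op 1.006 ff 0.0 q6 1.62 | shift [ 0.012  0.013 -0.027] turn 0.0013
wrist 6636 rect 542.9 126.7 sz 100.7 68.1 yaw -0.6 z [56.4 58.2 60.8] px 282 352 126 224
t 8.2 p [ 511.2 -109.5  250.2] yaw -71.1 op 1.0 ff 0.0 q6 0.84 | shift [ 0.012 -0.023 -0.035] turn -0.0044
wrist 6537 rect 512.2 -113.8 sz 100.0 68.1 yaw 19.2 z [56.5 58.1 60.7] px 288 358 128 225
t 9.0 p [ 543.7 -318.6  250.2] yaw -80.4 op 1.001 ff 0.0 q6 0.71 | shift [-0.005 -0.062 -0.034] turn -0.0009
wrist 5610 rect 542.2 -329.9 sz 100.6 68.2 yaw 10.2 z [28.3 30.1 32.7] px 296 360 128 218
wrist 387 rect 596.0 -322.2 sz 67.4 8.7 yaw -79.9 z [ 6.7 10.8 18.8] px 300 361 119 128
```

View pics/dock1.png

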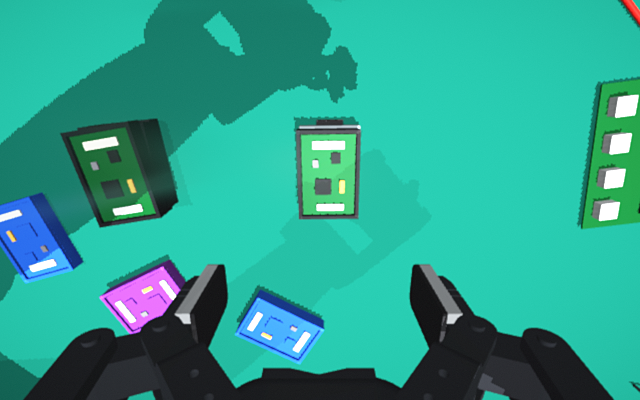

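The wrist view shows cassette_d on the dock at (330,173) with a light strip of dock showing at its far end (rows 119-128). The B pile is at (120,175), and the look-alikes (blue and purple) are elsewhere. Now I'll check how the dock itself sits relative to cassette_d.

```bash
python3 - <<'E'
from h import *
a=np.radians(10.2);C=np.array([.5422,-.3299]);ex=np.array([np.cos(a),np.sin(a)]);ey=np.array([-np.sin(a),np.cos(a)])
for n in('wrist','scene','side'):
    im,d,c,f=cam(n);P=pts(d,c,f)
    u=(P[...,:2]-C)@ex*1000;v=(P[...,:2]-C)@ey*1000;z=P[...,2]*1000
    near=(abs(u)<62)&(abs(v)<46)
    for lo,hi in((3,8),(9,14),(16,26)):
        m=near&(z>lo)&(z<hi)
        e=m&(abs(v)<28)&(u>40); e2=m&(abs(v)<28)&(u<-40); s=m&(abs(u)<42)&(v>25); s2=m&(abs(u)<42)&(v<-25)
        print(n,lo,hi,[(k,int(w.sum()),np.percentile(x[w],[5,50,95]).round(1).tolist()) for k,w,x in(('+u',e,u),('-u',e2,u),('+v',s,v),('-v',s2,v)) if w.sum()>8])
E
```

```text
wrist 3 8 [('+u', 82, [52.6, 55.1, 58.5])]
wrist 9 14 [('+u', 171, [50.1, 51.4, 56.4])]
wrist 16 26 [('+u', 52, [50.0, 50.1, 50.2])]
scene 3 8 [('+u', 25, [52.7, 55.5, 61.1]), ('+v', 31, [29.8, 31.0, 33.9])]
scene 9 14 [('+u', 32, [50.2, 53.3, 57.4]), ('+v', 23, [31.6, 32.3, 33.7])]
scene 16 26 [('+u', 45, [48.9, 51.2, 52.9]), ('+v', 51, [31.1, 33.0, 35.1])]
side 3 8 [('+v', 35, [31.0, 33.3, 36.1])]
side 9 14 [('+v', 23, [32.0, 34.3, 35.4])]
side 16 26 [('+v', 70, [32.9, 35.5, 38.5])]
```

The dock's centre is within about 2 mm of cassette_d's, at about (544,-331) with yaw 10°. I'll pick B's top cassette first: move over it now and find the nearby look-alikes at the same time.

```bash

python3 -m handwheel '[-0.035,0.228,0,0,0,0.016, -0.035,0.228,0,0,0,0.016, -0.035,0.228,0,0,0,0.016, -0.035,0.228,0,0,0,0.016, -0.035,0.228,0,0,0,0.016]' >/dev/null
python3 -m handwheel '[-0.035,0.228,-0.1,0,0,0.016, 0,0,-0.15,0,0,0, 0,0,-0.15,0,0,0,0,0,0,0,0,0,0,0,0,0,0,0]' >/dev/null
python3 -c "
from h import *
rect(512.2,-113.8,58)
goto(512.2,-113.8,61,19.2)
for n,ss in(('scene',((297,151),(365,196),(337,171))),):
    z=np.load(n+'0.npz')
    for u,v in ss: print(np.round(z['P'][v,u],3))
"
```

```text
wrist 9582 rect 512.0 -113.9 sz 100.5 68.1 yaw 19.2 z [56.4 58.1 60.7] px 276 362 133 250
t 10.2 p [ 511.5 -114.1  191.8] yaw -71.8 op 0.999 ff 0.0 q6 0.84 | shift [ 0.005  0.002 -0.872] turn 0.0109
[ 0.33  -0.289  0.021]
[0.406 0.023 0.02 ]
[ 0.346 -0.116  0.018]
```

```bash

python3 -m handwheel '[0.004,0.002,-0.22,0,0,0.011, 0,0,-0.22,0,0,0, 0,0,-0.22,0,0,0, 0,0,-0.15,0,0,0, 0,0,-0.06,0,0,0]' >/dev/null
python3 -m handwheel '[0,0,0,0,0,0,0,0,0,0,0,0]'
python3 -m handwheel '[0,0,0,0,0,0,0,0,0,0,0,0,0,0,0,0,0,0,0,0,0,0,0,0]' 0 60
python3 -m handwheel '[0,0,0,0,0,0, 0,0,0.05,0,0,0, 0,0,0.2,0,0,0, 0,0,0.2,0,0,0, 0,0,0.2,0,0,0]'
python3 -c "
from h import *
goto(544,-331,150,10)
for n in('scene','side'): rect(512,-114,38,n=n,save='lift_'+n)
"
```

```text
time: 10.75
eef_pos: [0.5133, -0.1149, 0.0622]
tcp_rot: [0.986, 0.166, 0.001, 0.001]
contact_force: [0.5, 0.3, 0.6]
opening: 1.0
finger_force: 0.0
time: 11.08
eef_pos: [0.5143, -0.1151, 0.0638]
tcp_rot: [0.986, 0.167, 0.003, 0.002]
contact_force: [0.6, -0.0, 6.8]
opening: 0.778
finger_force: 67.5
time: 11.5
eef_pos: [0.5112, -0.1138, 0.1592]
tcp_rot: [0.986, 0.167, -0.001, -0.0]
contact_force: [0.3, -0.3, -1.6]
opening: 0.772
finger_force: 67.7
t 11.5 p [ 511.2 -113.8  159.2] yaw -70.8 op 0.772 ff 67.7 q6 0.82 | shift [ 0.219 -1.448 -0.062] turn -0.1019
scene 657 rect 513.2 -113.0 sz 103.8 72.0 yaw 14.0 z [31.5 37.6 40.7] px 281 319 179 205
side 717 rect 511.0 -110.9 sz 99.5 72.5 yaw 13.7 z [33.3 37.2 40.1] px 328 367 184 205
```

View pics/lift_side.png

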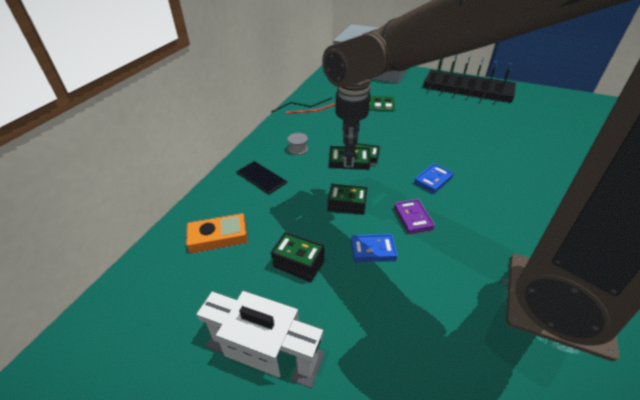

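The picture shows one cassette held level at (352,155), two left on B at (347,198), and the cover on the rail at (257,325). Carry it to the dock.

```bash

python3 -m handwheel '[0.01,-0.11,0,0,0,-0.01, 0.03,-0.19,0,0,0,-0.015, 0.03,-0.2,0,0,0,-0.015, 0.03,-0.2,0,0,0,-0.015, 0.03,-0.2,0,0,0,-0.015]' >/dev/null
python3 -m handwheel '[0.03,-0.2,0,0,0,-0.012, 0.03,-0.2,0,0,0,-0.012, 0.029,-0.148,0,0,0,-0.008,0,0,0,0,0,0,0,0,0,0,0,0]'
python3 -m handwheel '[0,0,-0.1,0,0,0, 0,0,-0.18,0,0,0, 0,0,-0.18,0,0,0, 0,0,-0.1,0,0,0,0,0,0,0,0,0]' >/dev/null
python3 -m handwheel '[0,0,0,0,0,0,0,0,0,0,0,0]' >/dev/null
python3 -c "
from h import *
goto(544,-331,56.5,10)"
```

```text
time: 12.43
eef_pos: [0.5441, -0.332, 0.1572]
tcp_rot: [0.996, 0.086, -0.001, -0.001]
contact_force: [0.6, -0.1, -2.0]
opening: 0.774
finger_force: 67.8
t 13.0 p [ 545.7 -331.5   75.6] yaw -80.0 op 0.772 ff 67.7 q6 0.69 | shift [-0.011  0.003 -0.128] turn -0.0003
```

```bash

python3 -m handwheel '[-0.01,0.003,-0.07,0,0,0, 0,0,-0.04,0,0,0, 0,0,-0.012,0,0,0,0,0,0,0,0,0,0,0,0,0,0,0]'
python3 -m handwheel '[0,0,-0.006,0,0,0,0,0,-0.006,0,0,0,0,0,0,0,0,0]'
```

```text
time: 13.43
eef_pos: [0.5434, -0.331, 0.056]
tcp_rot: [0.996, 0.087, 0.0, 0.0]
contact_force: [-0.6, -0.1, 0.5]
opening: 0.77
finger_force: 67.9
time: 13.68
eef_pos: [0.5434, -0.3311, 0.0559]
tcp_rot: [0.996, 0.087, -0.0, -0.0]
contact_force: [-5.3, 2.5, 7.7]
opening: 0.774
finger_force: 68.8
```

```bash

python3 -m handwheel '[0,0,0.005,0,0,0,0,0,0,0,0,0,0,0,0,0,0,0,0,0,0,0,0,0]' 1
python3 -m handwheel '[0,0,0.05,0,0,0, 0,0,0.2,0,0,0, 0,0,0.25,0,0,0, 0,0,0.25,0,0,0, 0,0,0.2,0,0,0]' >/dev/null
python3 -m handwheel '[0,0,0.25,0,0,0, 0,0,0.1,0,0,0, 0,0,0,0,0,0, 0,0,0,0,0,0]' >/dev/null
python3 -c "
from h import *
rect(544,-331,50)
goto(511.5,-113.5,120,14)"
```

```text
time: 14.02
eef_pos: [0.5433, -0.3309, 0.0545]
tcp_rot: [0.996, 0.087, 0.0, 0.0]
contact_force: [0.7, 0.4, -0.3]
opening: 1.001
finger_force: 0.0
wrist 6222 rect 542.3 -331.8 sz 100.2 68.1 yaw 10.0 z [48.3 50.1 52.7] px 284 352 129 223
t 14.8 p [ 542.9 -330.5  249. ] yaw -80.0 op 1.0 ff 0.0 q6 0.69 | shift [-0.209  1.447 -0.86 ] turn 0.0445
```

```bash

python3 -m handwheel '[-0.03,0.22,0,0,0,0.007, -0.03,0.22,0,0,0,0.007, -0.03,0.22,0,0,0,0.007, -0.03,0.22,0,0,0,0.007, -0.03,0.22,-0.1,0,0,0.007]' >/dev/null
python3 -m handwheel '[-0.03,0.22,-0.1,0,0,0.007, -0.03,0.127,-0.2,0,0,0.003, 0,0,0,0,0,0,0,0,0,0,0,0]' >/dev/null
python3 -c "
from h import *
rect(512,-113,38)
goto(511.5,-113.5,41,14)"
```

```text
wrist 8660 rect 511.4 -112.9 sz 100.6 68.2 yaw 14.1 z [36.4 38.1 40.7] px 280 361 130 241
t 15.6 p [ 511.  -113.6  188. ] yaw -75.9 op 0.997 ff 0.0 q6 0.91 | shift [ 0.004  0.001 -0.98 ] turn -0.0008
```

```bash

python3 -m handwheel '[0.004,0.005,-0.24,0,0,0, 0,0,-0.24,0,0,0, 0,0,-0.24,0,0,0, 0,0,-0.18,0,0,0, 0,0,-0.08,0,0,0]' >/dev/null
python3 -m handwheel '[0,0,0,0,0,0,0,0,0,0,0,0]' |sed -n 2p
python3 -m handwheel '[0,0,0,0,0,0,0,0,0,0,0,0,0,0,0,0,0,0,0,0,0,0,0,0]' 0 60
python3 -m handwheel '[0,0,0.05,0,0,0, 0,0,0.2,0,0,0, 0,0,0.2,0,0,0, 0,0,0.2,0,0,0, 0,0,0.15,0,0,0]'
python3 -m handwheel '[0.02,-0.11,0,0,0,-0.004, 0.03,-0.19,0,0,0,-0.006, 0.03,-0.2,0,0,0,-0.006, 0.03,-0.2,0,0,0,-0.006, 0.03,-0.2,0,0,0,-0.006]' >/dev/null
python3 -m handwheel '[0.03,-0.2,0,0,0,-0.006, 0.03,-0.2,0,0,0,-0.006, 0.02,-0.15,0,0,0,-0.004,0,0,0,0,0,0,0,0,0,0,0,0]'
python3 -c "
from h import *
goto(544.5,-331,77,10)"
```

```text
eef_pos: [0.5135, -0.1143, 0.0437]
time: 16.53
eef_pos: [0.5149, -0.1143, 0.046]
tcp_rot: [0.993, 0.122, 0.003, 0.002]
contact_force: [-0.2, -1.0, 6.4]
opening: 0.771
finger_force: 67.4
time: 16.95
eef_pos: [0.5128, -0.1131, 0.1659]
tcp_rot: [0.992, 0.122, 0.001, 0.001]
contact_force: [1.0, -0.5, -1.7]
opening: 0.772
finger_force: 67.7
time: 17.78
eef_pos: [0.545, -0.3313, 0.1629]
tcp_rot: [0.996, 0.087, -0.0, -0.0]
contact_force: [-0.4, 0.7, -1.3]
opening: 0.775
finger_force: 67.7
t 17.8 p [ 545.  -331.3  162.9] yaw -80.0 op 0.775 ff 67.7 q6 0.69 | shift [-0.003  0.002 -0.573] turn 0.0002
```

```bash

python3 -m handwheel '[-0.005,0,-0.12,0,0,0, 0,0,-0.2,0,0,0, 0,0,-0.15,0,0,0, 0,0,-0.07,0,0,0,0,0,0,0,0,0]' >/dev/null
python3 -m handwheel '[0,0,0,0,0,0,0,0,0,0,0,0,0,0,-0.01,0,0,0,0,0,-0.01,0,0,0,0,0,0,0,0,0]'
```

```text
time: 18.62
eef_pos: [0.5447, -0.3307, 0.0791]
tcp_rot: [0.996, 0.088, 0.0, 0.0]
contact_force: [-0.2, 0.1, -0.8]
opening: 0.766
finger_force: 70.2
```

```bash

python3 -m handwheel '[0,0,-0.01,0,0,0,0,0,-0.005,0,0,0,0,0,0,0,0,0]'
python3 -m handwheel '[0,0,0,0,0,0,0,0,0,0,0,0,0,0,0,0,0,0]'
```

```text
time: 18.87
eef_pos: [0.5449, -0.3308, 0.0779]
tcp_rot: [0.996, 0.088, 0.0, -0.0]
contact_force: [-1.9, 1.1, 3.9]
opening: 0.771
finger_force: 70.8
time: 19.12
eef_pos: [0.5449, -0.3308, 0.0779]
tcp_rot: [0.996, 0.088, 0.0, 0.0]
contact_force: [-1.6, 1.4, 5.9]
opening: 0.77
finger_force: 71.0
```

```bash

python3 -m handwheel '[0,0,0.005,0,0,0,0,0,0,0,0,0,0,0,0,0,0,0,0,0,0,0,0,0]' 1 >/dev/null
python3 -m handwheel '[0,0,0.05,0,0,0, 0,0,0.2,0,0,0, 0,0,0.25,0,0,0, 0,0,0.25,0,0,0, 0,0,0.2,0,0,0]' >/dev/null
python3 -m handwheel '[0,0,0.2,0,0,0, 0,0,0,0,0,0, 0,0,0,0,0,0]' >/dev/null
python3 -c "
from h import *
rect(544,-331,70)"
python3 -m handwheel '[-0.03,0.22,0,0,0,0.005, -0.03,0.22,0,0,0,0.005, -0.03,0.22,0,0,0,0.005, -0.03,0.22,0,0,0,0.005, -0.03,0.22,-0.1,0,0,0.005]' >/dev/null
python3 -m handwheel '[-0.03,0.22,-0.15,0,0,0.005, -0.03,0.127,-0.2,0,0,0.005, 0,0,0,0,0,0,0,0,0,0,0,0]' >/dev/null
python3 -c "
from h import *
rect(512,-113,18)
goto(511.5,-113.5,22,14)"
```

```text
wrist 6835 rect 542.2 -332.0 sz 100.3 68.1 yaw 9.9 z [68.3 70.1 72.7] px 282 353 133 232
wrist 7948 rect 511.8 -110.4 sz 100.3 68.3 yaw 15.4 z [16.4 18.1 20.7] px 277 355 128 236
t 21.0 p [ 512.5 -113.3  180.9] yaw -76.7 op 1.002 ff 0.0 q6 0.93 | shift [-7.000e-03 -1.000e-03 -1.059e+00] turn 0.0082
```

```bash

python3 -m handwheel '[-0.018,0.018,-0.25,0,0,0.023, 0,0,-0.25,0,0,0, 0,0,-0.25,0,0,0, 0,0,-0.2,0,0,0, 0,0,-0.09,0,0,0]' >/dev/null
python3 -m handwheel '[0,0,-0.015,0,0,0,0,0,0,0,0,0]' |sed -n 2p
python3 -m handwheel '[0,0,0,0,0,0,0,0,0,0,0,0,0,0,0,0,0,0,0,0,0,0,0,0]' 0 60
python3 -m handwheel '[0,0,0.05,0,0,0, 0,0,0.2,0,0,0, 0,0,0.25,0,0,0, 0,0,0.25,0,0,0, 0,0,0.2,0,0,0]'
python3 -m handwheel '[0.02,-0.11,0.1,0,0,-0.006, 0.03,-0.19,0,0,0,-0.009, 0.03,-0.2,0,0,0,-0.009, 0.03,-0.2,0,0,0,-0.009, 0.03,-0.2,0,0,0,-0.009]' >/dev/null
python3 -m handwheel '[0.03,-0.2,0,0,0,-0.009, 0.03,-0.2,0,0,0,-0.009, 0.03,-0.17,0,0,0,0,0,0,0,0,0,0,0,0,0,0,0,0]'
python3 -c "
from h import *
goto(545.5,-330.5,97,10)"
```

```text
eef_pos: [0.5112, -0.1123, 0.0241]
time: 21.88
eef_pos: [0.513, -0.1122, 0.027]
tcp_rot: [0.991, 0.133, 0.003, 0.002]
contact_force: [0.5, -1.6, 7.0]
opening: 0.766
finger_force: 67.2
time: 22.3
eef_pos: [0.5106, -0.1108, 0.1697]
tcp_rot: [0.991, 0.133, 0.001, 0.001]
contact_force: [1.1, -0.0, -0.9]
opening: 0.769
finger_force: 67.4
time: 23.13
eef_pos: [0.5445, -0.3321, 0.1815]
tcp_rot: [0.996, 0.085, -0.0, -0.0]
contact_force: [-0.3, 0.9, -1.3]
opening: 0.769
finger_force: 67.4
t 23.1 p [ 544.5 -332.1  181.5] yaw -80.2 op 0.769 ff 67.4 q6 0.69 | shift [ 0.007  0.011 -0.564] turn 0.0023
```

```bash

python3 -m handwheel '[0.003,0.01,-0.12,0,0,0.002, 0,0,-0.2,0,0,0, 0,0,-0.13,0,0,0, 0,0,-0.06,0,0,0,0,0,0,0,0,0]' >/dev/null
python3 -m handwheel '[0,0,0,0,0,0,0,0,0,0,0,0,0,0,-0.015,0,0,0,0,0,-0.015,0,0,0,0,0,0,0,0,0]'
python3 -m handwheel '[0,0,-0.01,0,0,0,0,0,0,0,0,0,0,0,0,0,0,0]'
```

```text
time: 23.97
eef_pos: [0.5456, -0.3299, 0.101]
tcp_rot: [0.996, 0.088, 0.0, 0.0]
contact_force: [0.5, -0.2, -0.9]
opening: 0.763
finger_force: 67.4
time: 24.22
eef_pos: [0.5455, -0.33, 0.0992]
tcp_rot: [0.996, 0.088, 0.0, 0.0]
contact_force: [-0.1, -0.7, -0.5]
opening: 0.775
finger_force: 67.4
```

```bash

python3 -m handwheel '[0,0,-0.01,0,0,0,0,0,-0.003,0,0,0,0,0,0,0,0,0]'
python3 -m handwheel '[0,0,0.003,0,0,0,0,0,0,0,0,0,0,0,0,0,0,0,0,0,0,0,0,0]' 1 >/dev/null
python3 -m handwheel '[0,0,0.05,0,0,0, 0,0,0.2,0,0,0, 0,0,0.25,0,0,0, 0,0,0.25,0,0,0, 0,0,0.25,0,0,0]' >/dev/null
python3 -m handwheel '[0,0,0.05,0,0,0,0,0,0,0,0,0, 0,0,0,0,0,0]' >/dev/null
python3 -c "
from h import *
rect(544,-331,90)
goto(541.5,127,190,0)"
```

```text
time: 24.47
eef_pos: [0.5456, -0.3301, 0.0991]
tcp_rot: [0.996, 0.088, -0.0, 0.0]
contact_force: [-2.8, 1.7, 7.4]
opening: 0.77
finger_force: 68.3
wrist 7678 rect 545.7 -330.6 sz 100.0 68.1 yaw 10.1 z [88.4 90.1 92.7] px 281 357 131 235
t 25.5 p [ 544.7 -329.2  253.2] yaw -79.9 op 0.999 ff 0.0 q6 0.69 | shift [-0.021  3.042 -0.421] turn -0.112
```

```bash

python3 -m handwheel '[0,0.15,0,0,0,-0.008, 0,0.25,0,0,0,-0.009, 0,0.25,0,0,0,-0.009, 0,0.25,0,0,0,-0.009, 0,0.25,0,0,0,-0.009]' >/dev/null
python3 -m handwheel '[0,0.25,0,0,0,-0.009, 0,0.25,0,0,0,-0.009, 0,0.25,0,0,0,-0.009, 0,0.25,0,0,0,-0.009, 0,0.25,0,0,0,-0.009]' >/dev/null
python3 -m handwheel '[0,0.25,-0.1,0,0,-0.009, -0.01,0.25,-0.15,0,0,-0.009, -0.01,0.14,-0.15,0,0,-0.005, 0,0,0,0,0,0,0,0,0,0,0,0]' >/dev/null
python3 -c "
from h import *
rect(543,127,58)
goto(543,127,62,0)
rect(514,336.5,107,n='side')
"
```

```text
wrist 9553 rect 543.0 126.7 sz 100.7 68.2 yaw -0.7 z [56.5 58.2 60.7] px 274 360 129 246
t 26.8 p [541.3 124.2 193.9] yaw -89.9 op 0.999 ff 0.0 q6 1.61 | shift [ 0.011  0.019 -0.879] turn -0.0007
side 3421 rect 513.9 337.9 sz 149.7 93.4 yaw 3.1 z [102.7 106.4 108.5] px 216 300 292 358
```

```bash

python3 -m handwheel '[0.003,0.016,-0.24,0,0,-0.008, 0,0,-0.24,0,0,0, 0,0,-0.21,0,0,0, 0,0,-0.13,0,0,0, 0,0,-0.06,0,0,0]' >/dev/null
python3 -m handwheel '[0,0,0,0,0,0,0,0,0,0,0,0]' |sed -n 2p
python3 -m handwheel '[0,0,0,0,0,0,0,0,0,0,0,0,0,0,0,0,0,0,0,0,0,0,0,0]' 0 60
python3 -m handwheel '[0,0,0.05,0,0,0, 0,0,0.2,0,0,0, 0,0,0.25,0,0,0, 0,0,0.25,0,0,0, 0,0,0.15,0,0,0]'
python3 -m handwheel '[0,-0.13,0,0,0,0.004, 0,-0.22,0,0,0,0.009, 0,-0.25,0,0,0,0.009, 0,-0.25,0,0,0,0.009, 0,-0.25,0,0,0,0.009]' >/dev/null
python3 -m handwheel '[0,-0.25,0,0,0,0.009, 0,-0.25,0,0,0,0.009, 0,-0.25,0,0,0,0.009, 0,-0.25,0,0,0,0.009, 0,-0.25,0,0,0,0.009]' >/dev/null
python3 -m handwheel '[0,-0.25,0,0,0,0.009, 0,-0.25,0,0,0,0.009, 0,-0.15,0,0,0,0.009, 0,-0.05,0,0,0,0.007,0,0,0,0,0,0]' >/dev/null
python3 -m handwheel '[0,0,0,0,0,0,0,0,0,0,0,0]'
python3 -c "
from h import *
goto(544.5,-330.5,118,10)"
```

```text
eef_pos: [0.5442, 0.1259, 0.0653]
time: 27.78
eef_pos: [0.5454, 0.1267, 0.0673]
tcp_rot: [1.0, -0.006, 0.003, 0.0]
contact_force: [-0.5, -1.5, 5.4]
opening: 0.766
finger_force: 67.0
time: 28.2
eef_pos: [0.5442, 0.1271, 0.2042]
tcp_rot: [1.0, -0.006, 0.003, -0.0]
contact_force: [1.0, -0.6, -0.5]
opening: 0.767
finger_force: 67.5
time: 29.62
eef_pos: [0.5429, -0.3291, 0.199]
tcp_rot: [0.996, 0.088, -0.0, -0.001]
contact_force: [-0.3, 0.9, -0.9]
opening: 0.771
finger_force: 67.5
t 29.6 p [ 542.9 -329.1  199. ] yaw -79.9 op 0.771 ff 67.5 q6 0.69 | shift [ 0.011 -0.009 -0.54 ] turn -0.0006
```

```bash

python3 -m handwheel '[0.005,-0.009,-0.12,0,0,0, 0,0,-0.18,0,0,0, 0,0,-0.13,0,0,0, 0,0,-0.07,0,0,0,0,0,0,0,0,0]' >/dev/null
python3 -m handwheel '[0,0,0,0,0,0,0,0,0,0,0,0,0,0,-0.01,0,0,0,0,0,-0.01,0,0,0,0,0,0,0,0,0]'
python3 -m handwheel '[0,0,-0.01,0,0,0,0,0,-0.005,0,0,0,0,0,0,0,0,0]'
```

```text
time: 30.45
eef_pos: [0.5438, -0.3322, 0.1217]
tcp_rot: [0.996, 0.087, 0.0, 0.0]
contact_force: [-0.6, -0.1, -1.6]
opening: 0.764
finger_force: 67.5
time: 30.7
eef_pos: [0.5438, -0.3323, 0.1194]
tcp_rot: [0.996, 0.087, 0.0, 0.0]
contact_force: [-0.3, 0.0, 0.6]
opening: 0.763
finger_force: 67.8
```

```bash

python3 -m handwheel '[0,0,-0.008,0,0,0,0,0,0,0,0,0]' |sed -n 4p
python3 -m handwheel '[0,0,0,0,0,0,0,0,0,0,0,0,0,0,0,0,0,0,0,0,0,0,0,0]' 1 >/dev/null
python3 -m handwheel '[0,0,0.05,0,0,0, 0,0,0.2,0,0,0, 0,0,0.25,0,0,0, 0,0,0.25,0,0,0, 0,0,0.15,0,0,0]' >/dev/null
python3 -m handwheel '[0,0,0,0,0,0,0,0,0,0,0,0, 0,0,0,0,0,0]' >/dev/null
python3 -c "
from h import *
rect(544,-331,110)"
python3 -m handwheel '[0,0.15,0,0,0,-0.008, 0,0.25,0,0,0,-0.009, 0,0.25,0,0,0,-0.009, 0,0.25,0,0,0,-0.009, 0,0.25,0,0,0,-0.009]' >/dev/null
python3 -m handwheel '[0,0.25,0,0,0,-0.009, 0,0.25,0,0,0,-0.009, 0,0.25,0,0,0,-0.009, 0,0.25,0,0,0,-0.009, 0,0.25,0,0,0,-0.009]' >/dev/null
python3 -m handwheel '[0,0.25,-0.1,0,0,-0.009, -0.01,0.25,-0.15,0,0,-0.009, -0.01,0.15,-0.15,0,0,-0.009, 0,0,0,0,0,0,0,0,0,0,0,0]' >/dev/null
python3 -c "
from h import *
rect(543,127,38)
goto(543,127,42,0)
"
```

```text
contact_force: [-3.6, 2.1, 6.4]
wrist 8855 rect 542.3 -333.2 sz 99.9 68.3 yaw 10.2 z [108.4 110.1 112.7] px 278 361 136 247
wrist 8501 rect 543.7 121.4 sz 100.1 68.2 yaw -0.8 z [36.5 38.1 40.7] px 282 362 125 235
t 33.2 p [539.8 123.7 191.9] yaw -90.4 op 1.0 ff 0.0 q6 1.62 | shift [ 0.021  0.022 -0.999] turn 0.0042
```

```bash

python3 -m handwheel '[0.016,-0.015,-0.25,0,0,-0.005, 0,0,-0.25,0,0,0, 0,0,-0.25,0,0,0, 0,0,-0.17,0,0,0, 0,0,-0.075,0,0,0]' >/dev/null
python3 -m handwheel '[0,0,0,0,0,0,0,0,0,0,0,0]' |sed -n 2p
python3 -m handwheel '[0,0,0,0,0,0,0,0,0,0,0,0,0,0,0,0,0,0,0,0,0,0,0,0]' 0 60
python3 -m handwheel '[0,0,0.05,0,0,0, 0,0,0.25,0,0,0, 0,0,0.26,0,0,0, 0,0,0.26,0,0,0, 0,0,0.25,0,0,0]'
python3 -m handwheel '[0,-0.1,0.1,0,0,0.004, 0,-0.2,0,0,0,0.009, 0,-0.25,0,0,0,0.009, 0,-0.25,0,0,0,0.009, 0,-0.25,0,0,0,0.009]' >/dev/null
python3 -m handwheel '[0,-0.25,0,0,0,0.009, 0,-0.25,0,0,0,0.009, 0,-0.25,0,0,0,0.009, 0,-0.25,0,0,0,0.009, 0,-0.25,0,0,0,0.009]' >/dev/null
python3 -m handwheel '[0,-0.25,0,0,0,0.009, 0,-0.25,0,0,0,0.009, 0,-0.15,0,0,0,0.009, 0,-0.05,0,0,0,0.009,0,0,0,0,0,0]' >/dev/null
python3 -m handwheel '[0,0,0,0,0,0,0,0,0,0,0,0]'
python3 -c "
from h import *
goto(544.5,-330.5,142,10)"
```

```text
eef_pos: [0.5443, 0.1206, 0.0455]
time: 34.13
eef_pos: [0.546, 0.1213, 0.0481]
tcp_rot: [1.0, -0.008, 0.003, 0.0]
contact_force: [-0.9, -1.6, 6.8]
opening: 0.764
finger_force: 66.9
time: 34.55
eef_pos: [0.5427, 0.1215, 0.2076]
tcp_rot: [1.0, -0.008, 0.0, -0.0]
contact_force: [1.3, -0.0, -2.5]
opening: 0.766
finger_force: 67.8
time: 35.97
eef_pos: [0.5432, -0.327, 0.22]
tcp_rot: [0.996, 0.088, -0.0, -0.0]
contact_force: [-0.3, 0.2, -1.4]
opening: 0.765
finger_force: 67.7
t 36.0 p [ 543.2 -327.   220. ] yaw -80.0 op 0.765 ff 67.7 q6 0.69 | shift [ 0.009 -0.023 -0.52 ] turn -0.0005
```

```bash

python3 -m handwheel '[0.009,-0.014,-0.12,0,0,0, 0,0,-0.18,0,0,0, 0,0,-0.12,0,0,0, 0,0,-0.07,0,0,0,0,0,0,0,0,0]' >/dev/null
python3 -m handwheel '[0,0,0,0,0,0,0,0,0,0,0,0,0,0,-0.012,0,0,0,0,0,-0.01,0,0,0,0,0,0,0,0,0]'
python3 -m handwheel '[0,0,-0.01,0,0,0,0,0,0,0,0,0,0,0,0,0,0,0]'
```

```text
time: 36.8
eef_pos: [0.5447, -0.3309, 0.1438]
tcp_rot: [0.996, 0.087, 0.0, 0.0]
contact_force: [0.2, 0.8, -1.5]
opening: 0.762
finger_force: 67.7
time: 37.05
eef_pos: [0.5444, -0.3307, 0.1416]
tcp_rot: [0.996, 0.087, -0.0, -0.0]
contact_force: [0.9, -0.6, -1.9]
opening: 0.768
finger_force: 67.7
```

```bash

python3 -m handwheel '[0,0,-0.01,0,0,0,0,0,0,0,0,0,0,0,0,0,0,0]' |sed -n 2,4p
python3 -m handwheel '[0,0,-0.008,0,0,0,0,0,0,0,0,0]' |sed -n 2,4p
```

```text
eef_pos: [0.5446, -0.3308, 0.1402]
tcp_rot: [0.996, 0.087, 0.0, 0.0]
contact_force: [-0.9, 1.1, -0.9]
eef_pos: [0.5446, -0.3309, 0.1401]
tcp_rot: [0.996, 0.087, 0.0, 0.0]
contact_force: [-1.6, 0.0, 3.0]
```

```bash

python3 -m handwheel '[0,0,0,0,0,0,0,0,0,0,0,0,0,0,0,0,0,0,0,0,0,0,0,0]' 1 >/dev/null
python3 -m handwheel '[0,0,0.05,0,0,0, 0,0,0.2,0,0,0, 0,0,0.25,0,0,0, 0,0,0.2,0,0,0, 0,0,0.15,0,0,0]' >/dev/null
python3 -m handwheel '[0,0,0,0,0,0,0,0,0,0,0,0, 0,0,0,0,0,0]' >/dev/null
python3 -c "
from h import *
rect(544,-331,130)"
python3 -m handwheel '[0,0.15,0,0,0,-0.008, 0,0.25,0,0,0,-0.009, 0,0.25,0,0,0,-0.009, 0,0.25,0,0,0,-0.009, 0,0.25,0,0,0,-0.009]' >/dev/null
python3 -m handwheel '[0,0.25,0,0,0,-0.009, 0,0.25,0,0,0,-0.009, 0,0.25,0,0,0,-0.009, 0,0.25,0,0,0,-0.009, 0,0.25,0,0,0,-0.009]' >/dev/null
python3 -m handwheel '[0,0.25,-0.2,0,0,-0.009, -0.01,0.22,-0.2,0,0,-0.009, -0.01,0.15,-0.2,0,0,-0.009, 0,0,0,0,0,0,0,0,0,0,0,0]' >/dev/null
python3 -c "
from h import *
rect(543,123,18)
goto(543,123,24,0)
"
```

```text
wrist 9287 rect 542.7 -331.9 sz 100.8 68.3 yaw 10.0 z [128.5 130.2 132.7] px 277 362 137 251
wrist 8086 rect 543.6 123.9 sz 100.4 68.0 yaw -2.8 z [16.5 18.2 20.7] px 272 350 123 233
t 39.8 p [540.6 115.2 180.6] yaw -90.4 op 0.998 ff 0.0 q6 1.6 | shift [ 0.016  0.052 -1.044] turn 0.0042
```

```bash

python3 -m handwheel '[0.009,0.058,-0.25,0,0,-0.027, 0,0,-0.26,0,0,0, 0,0,-0.26,0,0,0, 0,0,-0.18,0,0,0, 0,0,-0.09,0,0,0]' >/dev/null
python3 -m handwheel '[0,0,0,0,0,0,0,0,0,0,0,0]' |sed -n 2p
python3 -m handwheel '[0,0,0,0,0,0,0,0,0,0,0,0,0,0,0,0,0,0,0,0,0,0,0,0]' 0 60
python3 -m handwheel '[0,0,0.05,0,0,0, 0,0,0.25,0,0,0, 0,0,0.26,0,0,0, 0,0,0.26,0,0,0, 0,0,0.26,0,0,0]'
python3 -m handwheel '[0,-0.1,0.2,0,0,0.009, 0,-0.2,0.1,0,0,0.011, 0,-0.25,0,0,0,0.011, 0,-0.25,0,0,0,0.011, 0,-0.25,0,0,0,0.011]' >/dev/null
python3 -m handwheel '[0,-0.25,0,0,0,0.011, 0,-0.25,0,0,0,0.011, 0,-0.25,0,0,0,0.011, 0,-0.25,0,0,0,0.011, 0,-0.25,0,0,0,0.011]' >/dev/null
python3 -m handwheel '[0,-0.25,0,0,0,0.011, 0,-0.25,0,0,0,0.011, 0,-0.18,0,0,0,0.011, 0,-0.05,0,0,0,0.01,0,0,0,0,0,0]' >/dev/null
python3 -m handwheel '[0,0,0,0,0,0,0,0,0,0,0,0]'
python3 -c "
from h import *
goto(544.5,-330.5,162,10)"
```

```text
eef_pos: [0.5443, 0.1231, 0.0275]
time: 40.73
eef_pos: [0.5458, 0.1237, 0.0305]
tcp_rot: [1.0, -0.025, 0.003, 0.0]
contact_force: [-2.1, -0.6, 6.6]
opening: 0.753
finger_force: 64.2
time: 41.15
eef_pos: [0.5426, 0.1239, 0.1914]
tcp_rot: [1.0, -0.025, 0.001, -0.0]
contact_force: [0.7, 0.0, -2.1]
opening: 0.752
finger_force: 67.0
time: 42.57
eef_pos: [0.543, -0.3291, 0.2337]
tcp_rot: [0.996, 0.094, 0.0, -0.0]
contact_force: [0.9, 0.1, -1.7]
opening: 0.752
finger_force: 67.0
t 42.6 p [ 543.  -329.1  233.7] yaw -79.2 op 0.752 ff 67.0 q6 0.68 | shift [ 0.01  -0.009 -0.478] turn -0.0085
```

```bash

python3 -m handwheel '[0.01,-0.002,-0.12,0,0,-0.008, 0,0,-0.16,0,0,0, 0,0,-0.1,0,0,0, 0,0,-0.05,0,0,0,0,0,0,0,0,0]' >/dev/null
python3 -m handwheel '[0,0,0,0,0,0,0,0,0,0,0,0,0,0,-0.01,0,0,0,0,0,-0.01,0,0,0,0,0,0,0,0,0]' |sed -n 2,6p
python3 -m handwheel '[0,0,-0.01,0,0,0,0,0,0,0,0,0,0,0,0,0,0,0]'|sed -n 2,4p
```

```text
eef_pos: [0.5446, -0.3311, 0.1664]
tcp_rot: [0.996, 0.087, 0.0, 0.0]
contact_force: [-0.5, 0.4, -1.9]
opening: 0.751
finger_force: 67.0
eef_pos: [0.5443, -0.331, 0.1643]
tcp_rot: [0.996, 0.087, -0.0, -0.0]
contact_force: [-0.5, -0.2, -1.3]
```

```bash

python3 -m handwheel '[0,0,-0.01,0,0,0,0,0,0,0,0,0,0,0,0,0,0,0]' |sed -n 2,4p
python3 -m handwheel '[0,0,-0.008,0,0,0,0,0,0,0,0,0,0,0,0,0,0,0]' |sed -n 2,4p
```

```text
eef_pos: [0.5444, -0.331, 0.1628]
tcp_rot: [0.996, 0.087, -0.0, -0.0]
contact_force: [0.8, -0.2, -2.1]
eef_pos: [0.5445, -0.3311, 0.1626]
tcp_rot: [0.996, 0.087, 0.0, 0.0]
contact_force: [-1.8, 1.0, 4.1]
```

Landed. I'll release, retreat and check everything.

```bash

python3 -m handwheel '[0,0,0,0,0,0,0,0,0,0,0,0,0,0,0,0,0,0,0,0,0,0,0,0]' 1 >/dev/null
python3 -m handwheel '[0,0,0.05,0,0,0, 0,0,0.2,0,0,0, 0,0,0.25,0,0,0, 0,0,0.2,0,0,0, 0,0,0.1,0,0,0]' >/dev/null
python3 -m handwheel '[0,0,0,0,0,0,0,0,0,0,0,0, 0,0,0,0,0,0]' >/dev/null
python3 -c "
from h import *
rect(544,-331,150)"
python3 -m handwheel '[0,0.25,0,0,0,0, 0,0.25,0,0,0,0, 0,0.25,0,0,0,0, 0,0.25,0,0,0,0, 0,0.25,0,0,0,0]' >/dev/null
python3 -m handwheel '[0,0.25,0,0,0,0, 0,0,0,0,0,0, 0,0,0,0,0,0]' >/dev/null
python3 - <<'E'
from h import *
goto(0,0,0,0)
for n in('scene','side'):
    rect(544,-331,150,n=n,save='end_'+n); rect(514,336.5,107,n=n)
a=cv2.imread('pics/end_scene.png')[110:330,150:540];b=cv2.imread('pics/end_side.png')[60:380,180:440]
cv2.imwrite('pics/end.png',np.hstack([cv2.resize(a,None,fx=1.3,fy=1.3),cv2.resize(b,(232,286))]))
E
```

```text
wrist 9711 rect 542.4 -332.1 sz 101.2 68.2 yaw 10.2 z [148.4 150.1 152.7] px 277 363 137 254
t 45.9 p [ 543.7 -104.   279.6] yaw -79.8 op 1.0 ff 0.0 q6 1.02 | shift [-3.624  0.693 -1.864] turn -0.1133
scene 562 rect 545.5 -331.6 sz 106.4 72.6 yaw 11.0 z [142.7 149.5 152.2] px 210 252 125 146
scene 1841 rect 514.2 336.2 sz 149.0 92.7 yaw 3.1 z [104.  107.3 109. ] px 437 499 219 267
side 520 rect 542.8 -329.5 sz 100.3 74.0 yaw 10.1 z [144.1 149.4 152.3] px 347 384 108 125
side 3423 rect 513.6 337.9 sz 149.2 93.7 yaw 3.3 z [102.8 106.4 108.4] px 216 300 292 358
```

View pics/end.png

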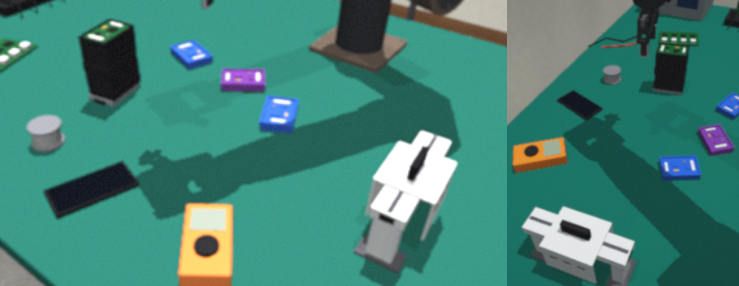

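The picture shows all seven cassettes in one square pile on the dock at (110,60), the cover level astride the rail at (410,185), and the phone, multimeter and reel where they were. I'll hand it in.

```bash
python3 -c "
from plant import ctrl
print(ctrl.sign_off())"
```

```text
the job is handed in; nothing more can be done
None
```

I handed the job in at about 46 s: the cover hangs level astride the rail, all seven cassettes are stacked board side up on the dock, each placed within about 3 mm of my estimate of its centre, and the phone, multimeter and reel were not touched; the sign-off returned no verdict.

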